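# Pack the cheeses in the vacuum dish and pump it down

### The arm

A 6-joint arm with a two-finger parallel gripper is mounted at the origin on the work surface. World frame = base frame: x ahead of the robot, y to its left, z up, the work surface at z = 0. Lengths are in mm, angles in rad, forces in N, time in s.
With the tool pointing down it reaches from about 350 to 975 mm from the base axis. Payload 17.4 kg.
Tool frame: the origin (TCP) lies at the very end of the fingers, on their centre line; the grasp point (between the pads) lies r.tcp_to_grasp behind it (r.tcp_to_grasp is the distance from the TCP to the grasp point, in mm); z points along the fingers, y is the line along which they close (so a half turn about z gives the same grasp; the last joint's range is limited). The gripper opens to 85 mm and grips with 20 to 120 N. Pads are 22 mm wide; open, the fingers measure 114 mm over their backs; the gripper's body (76 mm by 85 mm) begins 54 mm behind the grasp point. The pads swing forward as they close: fully open they stand 13 mm farther back than shut.
Start: joints at [-1.191, 0.116, 1.442, -0, 1.584, -0.038], TCP at [273.873, -616.949, 231.303] pointing down, gripper open.
Joint ranges: [-2.83, 2.83], [-0.83, 2.19], [0.07, 2.5], [-1.14, 4.28], [0.01, 3], [-2.97, 2.97]. Speed limits (rad/s): [1.89, 1.89, 2.22, 3.14, 3.14, 3.14].

### API

Orientations are given as [roll, pitch, yaw] about the fixed x, y, z axes, in that order (R = Rz(yaw) Ry(pitch) Rx(roll)).
In Python, from bench import r, claw, cams, ticket, sensors gives the robot as it stands. Calls block until the motion is done:
- r.movep(position, orientation): joint-space move of the TCP to a pose.
- r.movel(position, rotation=None, feed=150): straight line of the TCP; rotation=None keeps the orientation; feed is the mean speed in mm/s.
- r.goto_joints(angles): joint-space move.
- claw.open_gripper() and claw.close_gripper(grasp_force=None): open the fingers fully, or close them until they stop; grasp_force is the grip in N (None keeps the last).
- r.hold(seconds).
- r.ik(position, orientation): joint angles nearest the present ones, or None.
- cams.snapshot(name): name is "scene" or "top" or "wrist"; returns the picture (400x640x3 uint8, red, green, blue); there is no depth.
- cams.get_calibration(name): a dict with "camera_matrix" (3x3 intrinsics, pixels), "camera_from_world" (4x4, takes a point from world to camera coordinates). Camera axes: x right, y down, z forward; pixel columns grow to the right and rows downward; lengths in mm; the calibration is good to about 2 mm. A picture is of the moment at which its call begins: read the wrist's pose just before it. get_calibration takes no time and is no camera call; for the wrist camera it gives the pose at the moment of the call.
A pose or a line that the arm cannot do raises r.PlanningError and nothing moves.
- ticket.sign_off(): hands the job in; it is judged then, once.
Readings, each from a call of its own:
- sensors.read_time_s(): time.
- sensors.read_joint_pos(): joint angles.
- sensors.read_qvel(): joint speeds.
- sensors.read_joint_torque(): joint torques, N m.
- sensors.read_eef_pos(): TCP position.
- sensors.read_tcp_rot(): TCP orientation.
- sensors.read_wrist_force(): force on the tool from outside, world axes, zero at the start.
- sensors.read_ft_torque(): the same for the moment, N m.
- sensors.read_width(): opening from 0.0 (shut) to 1.0 (fully open).
- sensors.read_gripper_force(): force on a finger pad.
Only numpy, scipy, OpenCV 4.12 (cv2) and the standard library are available. Lean on these libraries where they do the work, as an engineer would, in place of code of your own. Each camera call takes 0.05 s, during which the arm holds its last target. There are 200 camera calls.

### The job

Put the cheeses away: take the lid off the vacuum dish, put every cheese from the serving board into the dish, and set the lid back on the rim so it sits fully seated and level. Then, with the lid on, pump the dish down with at least three full strokes of the pump, squeezing the red trigger all the way to its stop and letting it spring fully back each time, and leave the trigger released. Do not shift or tip the coffee pot, pitcher, tea caddy, cups or saucers.

Things in the scene. Friction and masses are not known exactly. Their poses are not given: they have to be found in the camera images.
- station: Fixed brown wooden base board, 210 mm (its x) by 320 mm (its y), 18 mm thick, on the table; origin at the centre of its underside, z up. It carries a round white dish centred 65 mm to its +y side and a hand vacuum pump 115 mm to its -y side (aluminium barrel, 36 mm thick, 160 mm long along x, top 66 mm above the table), joined by a fixed steel tube along the far (+x) edge.
- dish_rim (a point): Centre of the dish's mouth at rim height, 66 mm above the table; axes those of the station. The dish is 178 mm across outside, 170 mm inside, 42 mm deep inside (its floor is 24 mm above the table).
- trigger (a joint): Sprung red trigger lever of the pump, 10 mm thick, 22 mm wide along the board's y, top about 158 mm above the table, hinged on the barrel 59 mm above the table; swings along the board's +x towards the fixed black grip. Radians: 0 = let go (a spring returns it), 0.22 = squeezed home on its stop. At pad height about 4 N starts it, 10 N holds it home.
- trigger_pad (a point): Point on the trigger's middle line, 76 mm above its hinge (135 mm above the table); moves with the trigger, about 16 mm from let go to home.
- squeeze_point (a point): Fixed point 135 mm above the table, midway between grip and squeezed trigger. Along the board's x the black grip (16 by 24 mm, top 155 mm above the table) has its outer face 16 mm to the +x side; the trigger's outer face is 32 mm to the -x side let go, 16 mm when home. Jaws pointing down and closing here along x squeeze trigger to grip. A gauge, 42 mm wide, 98 mm high, stands 54 mm to the +x side.
- lid: Loose blue lid, about 0.24 kg: a 184 mm disc 8 mm thick; below it a black 162 mm spigot 7 mm deep (4 mm play all round in the dish); on top a white knob 32 mm across, from 15 to 52 mm above the origin. Origin: centre of the spigot's underside, z up through the knob. It starts on the dish; seated, its origin is 59 mm above the table.
- lid_seat (a point): Centre of the underside of the lid's blue disc, 7 mm above the lid's origin; when the lid is seated it lies at dish_rim.
- serving_board: Fixed round dark-wood serving board, 210 mm across, 10 mm thick, on which the cheeses start; origin at the centre of its underside.
- trivet: Fixed round cork trivet, 180 mm across, 6 mm thick, on the other side of the station, empty: a handy place to lay the lid. Origin at the centre of its underside.
- cheese1_mid (a point): Centre of a small waxed cheese (red): a loose disc 42 mm across, 24 mm high, 35 g. May be absent.
- cheese2_mid (a point): Centre of a small waxed cheese (yellow): a loose disc 42 mm across, 24 mm high, 35 g. May be absent.
- cheese3_mid (a point): Centre of a small waxed cheese (red): a loose disc 42 mm across, 24 mm high, 35 g. May be absent.
- cheese4_mid (a point): Centre of a small waxed cheese (yellow): a loose disc 42 mm across, 24 mm high, 35 g. May be absent.
- cheese5_mid (a point): Centre of a small waxed cheese (red): a loose disc 42 mm across, 24 mm high, 35 g. May be absent.
- coffee_pot: Tall blue ceramic coffee pot, 215 mm high, 112 mm wide plus spout and handle. Loose bystander; origin at the centre of its underside.
- pitcher: Empty green plastic juice pitcher, 116 mm wide, 200 mm high. Loose bystander; origin at the centre of its underside.
- tea_caddy: Closed green tin tea caddy with a brass-coloured lid, 83 mm square, 111 mm high. Loose bystander; origin at the centre of its underside.
- cup1: Blue cup, 80 mm wide, 62 mm high, standing on saucer1. Loose bystander; origin at the centre of its underside.
- cup2: Blue cup, 80 mm wide, 62 mm high, standing on saucer2. Loose bystander; origin at the centre of its underside.
- saucer1: White saucer 144 mm wide, 14 mm high. Loose bystander; origin at the centre of its underside.
- saucer2: White saucer 144 mm wide, 14 mm high. Loose bystander; origin at the centre of its underside.
Not all that is in view belongs to the job. What is shaped like the part that bears cheese1_mid but blue or white is not meant. What is shaped like the part that bears cheese3_mid but turquoise is not meant.

How it is judged:
By the outcome, as a careful person would: the job done as asked, in the order asked, and still so for the second after the job is handed in, with the robot touching nothing.
Of cheese1, cheese2, cheese3, cheese4, cheese5 only 3 to 5 are there at a start; the rules pass over those that are not, and their reading is None.
At some moment in a run one of cheese1, cheese2, cheese3, cheese4, cheese5, lid may be knocked a few centimetres aside while the robot is not near it.
Once in a run the grip may slacken for a moment while it holds something.
It also fails if it takes over 210 s, if anything falls off the work surface, if the arm or the gripper's body presses on something with over 40 N, if the wrist force passes 120 N, or if a joint passes its speed limit or range.

## Working session

There is one attempt and no reset: what is moved stays moved. The work goes in short steps, each a Python script; the robot and the scene stay as the last script left them, time stands still between calls to the robot, and variables do not carry over. Pictures are saved under pics/ and viewed, at most 14 in all, crops included, and the job is handed in when it is done.

```bash
ls; mkdir -p pics; python3 - <<'E'
from bench import r, claw, cams, ticket, sensors
import cv2, numpy as np
for n in ["scene","top"]:
    im=cams.snapshot(n); cv2.imwrite(f"pics/{n}0.png",im[:,:,::-1])
    c=cams.get_calibration(n); print(n,np.round(c["camera_matrix"],1).tolist(),np.round(c["camera_from_world"],3).tolist())
print(r.tcp_to_grasp,sensors.read_time_s(),sensors.read_tcp_rot(),sensors.read_eef_pos(),sensors.read_wrist_force())
E
```

```text
pics
scene [[375.9, 0.0, 323.3], [0.0, 375.9, 202.2], [0.0, 0.0, 1.0]] [[0.205, 0.979, -0.002, -118.417], [0.702, -0.149, -0.696, -265.527], [-0.682, 0.142, -0.718, 1760.835], [0.0, 0.0, 0.0, 1.0]]
top [[415.2, 0.0, 322.9], [0.0, 415.2, 194.9], [0.0, 0.0, 1.0]] [[-0.006, -1.0, 0.012, 32.819], [-0.998, 0.005, -0.067, 476.355], [0.067, -0.012, -0.998, 1329.19], [0.0, 0.0, 0.0, 1.0]]
18.700000000000003 0.1 [-3.14052130e+00 -1.57565362e-05  4.17742611e-01] [ 273.77032707 -616.8112955   230.62263492] [-0.16978571 -0.15285028  0.00674662]
```

View pics/top0.png

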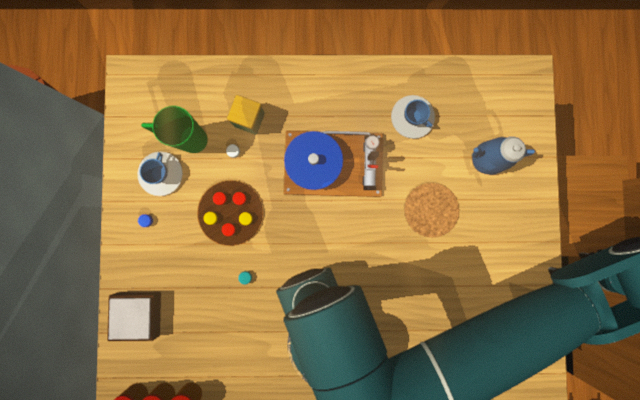

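View pics/scene0.png

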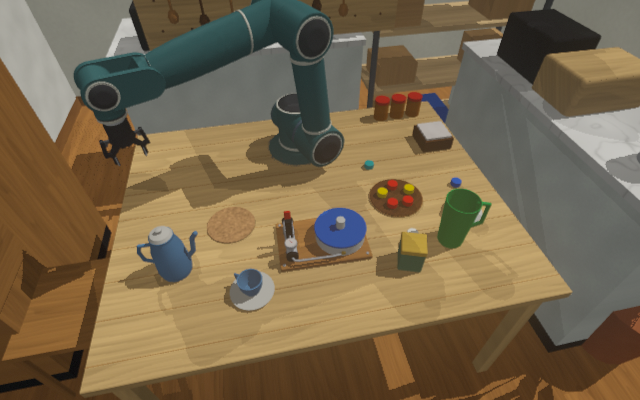

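The top view shows five cheeses: red at (219,198), (238,198) and (228,229), yellow at (210,218) and (245,218). The lid is at (313,160), the pump trigger near (372,166) and the trivet at (432,208). The scene view shows the same things, plus loose blue, white and turquoise decoys.

```bash
cat > h.py <<'E'
from bench import r, claw, cams, ticket, sensors
import cv2, numpy as np
from itertools import product
HSV={'red':[((0,150,90),(6,255,255)),((174,150,90),(180,255,255))],'yellow':[((24,150,110),(34,255,255))],
     'blue':[((108,150,50),(125,255,255))],'white':[((0,0,150),(180,45,255))],'brown':[((5,60,60),(18,255,190))]}
def snap(n,save=None):
    c=cams.get_calibration(n); im=cams.snapshot(n)
    if save: cv2.imwrite(f"pics/{save}.png",im[:,:,::-1])
    return im,c
def mask(im,col):
    h=cv2.cvtColor(im,cv2.COLOR_RGB2HSV); m=0
    for lo,hi in HSV[col]: m=m|cv2.inRange(h,lo,hi)
    return m
def blobs(im,col,amin=20,amax=1e9,box=None):
    m=mask(im,col)
    if box: k=np.zeros_like(m); x0,y0,x1,y1=box; k[y0:y1,x0:x1]=255; m=m&k
    n,_,s,c=cv2.connectedComponentsWithStats(m)
    return [(c[i],int(s[i,4]),s[i,:4].tolist()) for i in range(1,n) if amin<=s[i,4]<=amax]
def ray(c,uv):
    T=c["camera_from_world"]; R,t=T[:3,:3],T[:3,3]
    d=R.T@np.linalg.inv(c["camera_matrix"])@np.array([uv[0],uv[1],1.]); return -R.T@t,d/np.linalg.norm(d)
def onz(c,uv,z):
    o,d=ray(c,uv); return o+d*(z-o[2])/d[2]
def tri(rays):
    A=sum(np.eye(3)-np.outer(d,d) for o,d in rays); b=sum((np.eye(3)-np.outer(d,d))@o for o,d in rays)
    p=np.linalg.solve(A,b); return p,max(np.linalg.norm((np.eye(3)-np.outer(d,d))@(p-o)) for o,d in rays)
def proj(c,p):
    q=c["camera_from_world"]@np.append(p,1); q=c["camera_matrix"]@q[:3]; return q[:2]/q[2]
E
python3 - <<'E'
from h import *
top,ct=snap("top"); sc,cs=snap("scene")
np.set_printoptions(precision=1,suppress=True)
for col,bt,bs in [('red',(190,180,270,250),(360,165,430,220)),('yellow',(190,180,270,250),(360,165,430,220)),('blue',(270,120,350,200),(300,200,380,260)),('white',(300,150,326,170),(330,212,350,232)),('red',(360,150,390,180),(275,200,300,225))]:
    A=blobs(top,col,4,box=bt);B=blobs(sc,col,4,box=bs)
    print(col,[(a[0].round(1).tolist(),a[1]) for a in A],[(a[0].round(1).tolist(),a[1]) for a in B])
    for a in A:
        best=min(B,key=lambda b:tri([ray(ct,a[0]),ray(cs,b[0])])[1]+abs(tri([ray(ct,a[0]),ray(cs,b[0])])[0][2]-50)*.02)
        print('  ',*tri([ray(ct,a[0]),ray(cs,best[0])]))
big=lambda im,b: cv2.resize(im[b[1]:b[3],b[0]:b[2]],None,fx=5,fy=5,interpolation=cv2.INTER_CUBIC)[:,:,::-1]
cv2.imwrite("pics/c1.png",big(top,(265,110,405,215)))
for uv in [(432,208),(230,212)]: print(onz(ct,uv,8))
E
```

```text
red [([218.9, 198.1], 140), ([238.7, 198.0], 142), ([227.8, 229.2], 141)] [([391.9, 184.1], 76), ([407.7, 199.5], 75), ([392.0, 202.5], 93)]
   [467.1 362.2  27.4] 1.0368843758388722
   [466.9 298.9  24.2] 1.5336733457093916
   [367.6 332.8  24.8] 1.4880760301427145
yellow [([209.8, 217.8], 138), ([245.0, 218.2], 135)] [([408.7, 188.1], 76), ([382.4, 191.7], 78)]
   [404.3 390.8  25.2] 1.0098370423638092
   [402.5 279.3  25.4] 0.5304850631507751
blue [([313.2, 160.2], 2374)] [([339.9, 227.7], 1327)]
   [582.6  59.8  64.1] 0.8464182884515911
white [([312.6, 158.1], 80)] [([340.5, 219.2], 43)]
   [582.1  60.7 108.4] 1.108676300488144
red [([373.1, 166.0], 24)] [([286.8, 214.7], 43)]
   [ 552.9 -118.8  140.7] 1.4445126802510002
[ 432.5 -325.6    8. ]
[423.1 331.4   8. ]
```

View pics/c1.png

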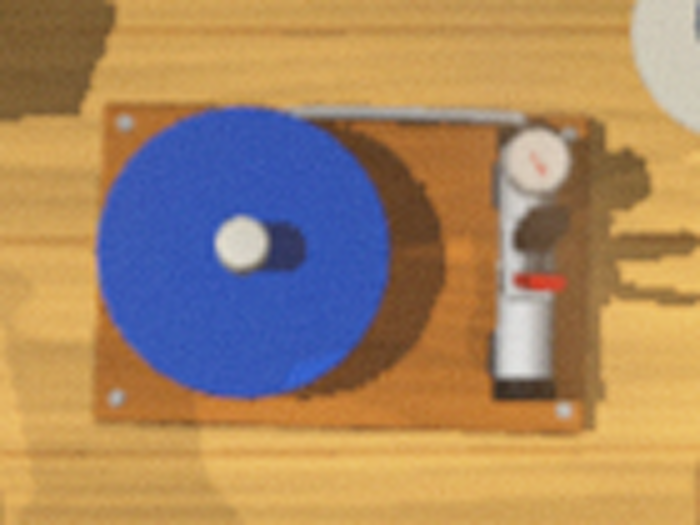

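The crop shows board screws at crop pixels (124,122), (115,397), (564,409) and (572,132). The knob is at (242,243), the trigger at (540,282) and the gauge at (537,160), so the board is turned only slightly. Next I'll use the wrist camera over the lid and the cheeses.

```bash
python3 - <<'E'
from h import *
np.set_printoptions(precision=1,suppress=True)
c=cams.get_calibration("top")
S=[onz(c,(265+(u+.5)/5-.5,110+(v+.5)/5-.5),18) for u,v in [(124,122),(115,397),(564,409),(572,132)]]
print(S, np.mean(S,0)); 
ex=(S[0]-S[1])+(S[3]-S[2]); ey=(S[0]-S[3])+(S[1]-S[2])
print("yaw",np.arctan2(ex[1],ex[0]),np.arctan2(-ey[0],ey[1]),np.linalg.norm(ex)/2,np.linalg.norm(ey)/2)
D=[np.pi,0,0]
r.movep([520,0,330],D); w1,c1=snap("wrist","w1"); print(r.ik([520,0,330],D)[5], sensors.read_eef_pos())
r.movep([520,100,330],D); w2,c2=snap("wrist","w2")
r.movep([380,330,330],D); w3,c3=snap("wrist","w3")
for c in (c1,): print(c["camera_matrix"], c["camera_from_world"], -c["camera_from_world"][:3,:3].T@c["camera_from_world"][:3,3])
cv2.imwrite("pics/w123.png",cv2.resize(np.vstack([np.hstack([w1,w2]),np.hstack([w3,w3*0])]),None,fx=.6,fy=.6)[:,:,::-1])
print(sensors.read_time_s())
E
```

```text
[array([676.2, 138.3,  18. ]), array([496.1, 144.2,  18. ]), array([ 486.9, -146.6,   18. ]), array([ 668.6, -154.5,   18. ])] [582.   -4.7  18. ]
yaw -0.03814878746722429 -0.028803404667265282 180.99515681917612 291.9145216437256
1.5217381895810247 [520.1  -0.5 329.8]
[[323.6   0.  320. ]
 [  0.  323.6 200.9]
 [  0.    0.    1. ]] [[ -0.   -1.    0.    0.1]
 [ -0.9   0.    0.3 416.9]
 [ -0.3   0.   -0.9 645. ]
 [  0.    0.    0.    1. ]] [605.1  -0.9 472.9]
4.275
```

View pics/w123.png

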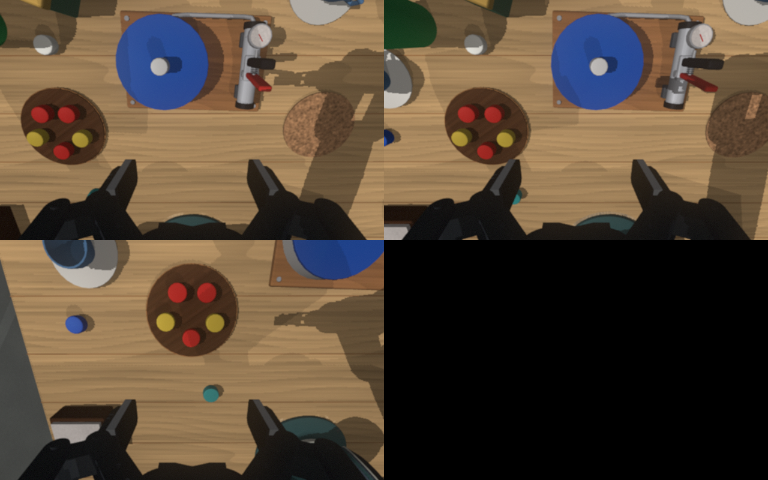

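The wrist views show the knob at about (264,112) in w1 and (358,112) in w2 (full-resolution pixels). All five cheeses are clear on the board in w3, and the red trigger, black grip, gauge and trivet can be seen in w1. Now I'll triangulate them.

```bash
cat > m1.py <<'E'
from h import *
import pickle
np.set_printoptions(precision=1,suppress=True)
r.movep([520,0,330],[np.pi,0,0]); a,ca=snap("wrist")
r.movep([520,100,330],[np.pi,0,0]); b,cb=snap("wrist")
t,ct=snap("top")
def one(im,col,box,amin=20): return max(blobs(im,col,amin,box=box),key=lambda k:k[1])
W=one(a,'white',(225,80,300,140)),one(b,'white',(320,80,395,140)); print([(w[0],w[1],w[2]) for w in W])
print("knob",*tri([ray(ca,W[0][0]),ray(cb,W[1][0])]),onz(ca,W[0][0],111),onz(cb,W[1][0],111))
def disc(im,box):
    m=mask(im,'blue'); k=np.zeros_like(m); k[box[1]:box[3],box[0]:box[2]]=255; m&=k
    C=max(cv2.findContours(m,0,2)[0],key=cv2.contourArea); e=cv2.fitEllipse(cv2.convexHull(C)); return e
E1=disc(a,(180,0,380,200)),disc(b,(260,0,440,200)); print(E1)
print("disc",*tri([ray(ca,E1[0][0]),ray(cb,E1[1][0])]),onz(ca,E1[0][0],71),onz(cb,E1[1][0],71),onz(ct,disc(t,(270,120,350,200))[0],71))
R=one(a,'red',(395,100,460,165)),one(b,'red',(440,90,560,165)); print([(w[0],w[1],w[2]) for w in R])
print("trig",*tri([ray(ca,R[0][0]),ray(cb,R[1][0])]))
r.movep([380,330,330],[np.pi,0,0]); d,cd=snap("wrist")
for col in('red','yellow'):
    A=blobs(b,col,100,box=(90,140,240,290)); B=blobs(d,col,100,box=(240,40,400,200))
    for k in B:
        q=min(A,key=lambda q:tri([ray(cb,q[0]),ray(cd,k[0])])[1]); print(col,k[1],*tri([ray(cb,q[0]),ray(cd,k[0])]),onz(cd,k[0],27))
print(sensors.read_time_s())
big=cv2.resize(np.hstack([a[20:200,380:470],b[20:200,440:560]]),None,fx=3.3,fy=3.3,interpolation=cv2.INTER_CUBIC)
cv2.imwrite("pics/pump.png",big[:,:,::-1])
E
python3 m1.py
```

```text
[(array([265.5, 111. ]), 611, [252, 97, 28, 29]), (array([358.9, 110.9]), 630, [345, 97, 28, 29])]
knob [582.3  59.2 111. ] 0.09007459868171223 [582.4  59.2 111. ] [582.2  59.2 111. ]
(((271.0320739746094, 102.58090209960938), (150.29266357421875, 159.99127197265625), 153.7459259033203), ((356.3923034667969, 102.400390625), (151.01953125, 159.159423828125), 22.264781951904297))
disc [589.6  58.2  73.3] 0.028641760558093983 [589.6  58.5  71. ] [589.5  57.9  71. ] [581.7  -6.4  71. ]
[(array([432.4, 141.1]), 391, [412, 123, 42, 30]), (array([546. , 148.4]), 158, [535, 144, 22, 9])]
trig [558.5 -98.  188.3] 3.129454229604715
red 876 [467.8 360.8  32.4] 0.3195082557519607 [467.5 361.   27. ]
red 873 [467.3 298.   31.9] 0.06924493143342708 [467.2 297.6  27. ]
red 707 [368.1 331.9  32.5] 0.012392314706947398 [366.9 331.9  27. ]
yellow 130 [411.6 386.8  37.5] 2.0955287797107665 [412.1 389.3  27. ]
7.35
```

View pics/pump.png

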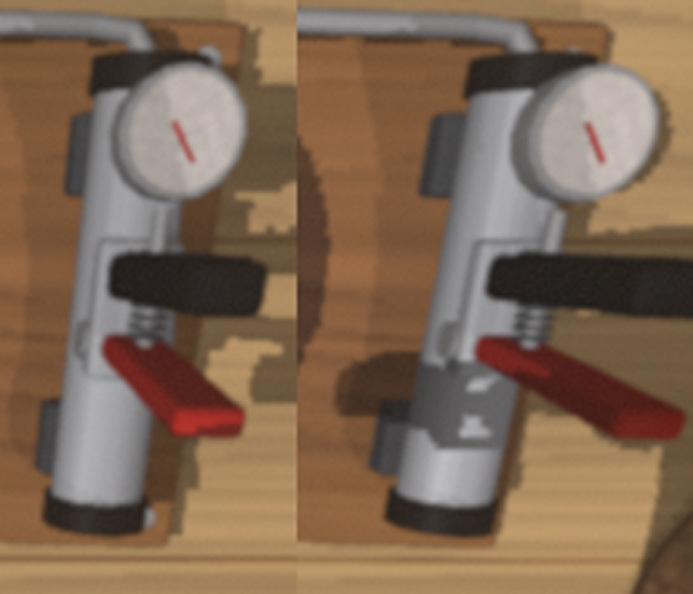

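Both wrist views agree: knob top at (582.3, 59.2, 111.0), the stated height. The cheese tops measure about 32 mm, close to the expected 34. The pump crop shows the red trigger, the grip and the spring between them. I'll lift the lid and lay it on the trivet.

```bash
sed -i "s/(24,150,110),(34,255,255)/(22,140,70),(34,255,255)/" h.py
python3 - <<'E'
from h import *
np.set_printoptions(precision=1,suppress=True)
D=[np.pi,0,0]
r.movep([582.3,59.2,180],D); r.movel([582.3,59.2,77.5],feed=120)
print(sensors.read_wrist_force()); claw.close_gripper(60); print(sensors.read_width(),sensors.read_gripper_force())
r.movel([582.3,59.2,90],feed=40); print(sensors.read_width(),sensors.read_wrist_force(),sensors.read_eef_pos())
r.movel([582.3,59.2,210],feed=120); a,_=snap("wrist","l1")
r.movel([432.5,-325.6,210],feed=150); print(sensors.read_width(),sensors.read_wrist_force())
r.movel([432.5,-325.6,40],feed=120); r.movel([432.5,-325.6,25.5],feed=30); print(sensors.read_wrist_force(),sensors.read_width(),sensors.read_eef_pos())
claw.open_gripper(); r.movel([432.5,-325.6,150],feed=150)
r.movep([500,59,330],D); b,cb=snap("wrist","l2"); t,_=snap("top","t2")
print(sensors.read_time_s())
cv2.imwrite("pics/l12.png",cv2.resize(np.vstack([a,b]),None,fx=.75,fy=.75)[:,:,::-1])
E
```

```text
[-0.3 -1.  -0. ]
0.3616759913892176 59.373090863227844
0.36100904562167196 [-0.8 -0.1 -2. ] [582.3  59.2  90.1]
0.3561963532175633 [-0.1  0.2 -2.7]
[-0.3 -0.  -1.7] 0.35733440745175293 [ 432.4 -325.6   25.3]
20.3
```

View pics/l12.png

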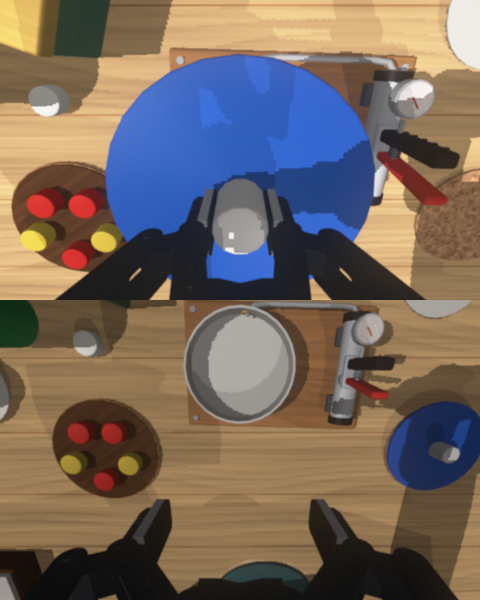

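Picture: the lid lies flat on the trivet, the dish is open and empty at about (320,86) full-resolution, and all five cheeses are in place. I'll fit the dish rim, then move the first cheese as a trial.

```bash
cat > ch.py <<'E'
from h import *
import sys
np.set_printoptions(precision=1,suppress=True)
VIEW=[400,250,330]; BOARD=np.array([421.,331.]); T0=None
def rot(y): return [np.pi,0,y]
def seen():
    r.movep(VIEW,rot(0)); im,c=snap("wrist"); on=[];ind=[]
    for col in('red','yellow'):
        for uv,a,b in blobs(im,col,150):
            p=onz(c,uv,30)[:2]; q=onz(c,uv,44)[:2]
            if a<4000 and b[1]<330:
                (on if np.hypot(*(p-BOARD))<150 else ind if np.hypot(*(q-DISH))<80 else []).append((col,p if np.hypot(*(p-BOARD))<150 else q,a))
    return on,ind,im
def clear(p,yaw,others):
    t=np.array([np.sin(yaw),-np.cos(yaw)]); n=np.array([np.cos(yaw),np.sin(yaw)]); m=99
    for o in others:
        d=o-p; m=min(m,np.hypot(max(0,abs(abs(d@t)-47.5)-11.5),max(0,abs(d@n)-11))-21)
    return m
def best_yaw(p,z,yaws):
    return yaws
def reach_yaw(p,z,yaw):
    c=[]
    for k in(-1,0,1):
        q=r.ik([*p,z],rot(yaw+k*np.pi))
        if q is not None and abs(q[5])<2.8: c.append((abs(q[5]-1.2),yaw+k*np.pi))
    return min(c)[1] if c else None
def move(p,others,slot):
    yaw=max(np.arange(-1.5,1.5,.05),key=lambda y:clear(p,y,others)-1.5*abs(y)); print("pick",p,"yaw",yaw,"clear",clear(p,yaw,others))
    yaw=reach_yaw(p,60,yaw)
    r.movep([*p,100],rot(yaw)); r.movel([*p,11],feed=120); claw.close_gripper(30); w0=sensors.read_width()
    r.movel([*p,100],feed=150); w1=sensors.read_width(); print(" width",w0,w1)
    if not .4<w1<.62: raise SystemExit("bad grip")
    s=DISH+47*np.array([np.cos(slot),np.sin(slot)]); y=reach_yaw(s,60,slot)  # tool x radial, closing tangential
    r.movep([*s,100],rot(y)); w=sensors.read_width(); print(" over slot",s,y,w)
    if not .4<w<.62: raise SystemExit("lost")
    r.movel([*s,27],feed=90); print(" down f",sensors.read_wrist_force(),sensors.read_width()); claw.open_gripper(); r.movel([*s,100],feed=150)
DISH=np.array([582.3,59.2])
E
python3 - <<'E'
import ch; from ch import *
im,c=None,None
r.movep([497,59,330],rot(0)); im,c=snap("wrist")
g=cv2.cvtColor(im,cv2.COLOR_RGB2HSV); m=cv2.inRange(g,(0,0,95),(180,60,255)); k=np.zeros_like(m); k[5:175,235:405]=255
m=cv2.morphologyEx(m&k,cv2.MORPH_OPEN,np.ones((3,3)))
C=max(cv2.findContours(m,0,2)[0],key=cv2.contourArea); e=cv2.fitEllipse(cv2.convexHull(C)); print(e,cv2.boundingRect(C))
H=cv2.convexHull(C)[:,0]; P=np.array([onz(c,u,66)[:2] for u in H]); A=np.c_[2*P,np.ones(len(P))]; s=np.linalg.lstsq(A,(P**2).sum(1),rcond=None)[0]
print("rim",s[:2],"R",np.sqrt(s[2]+s[0]**2+s[1]**2))
on,ind,im=seen(); cv2.imwrite("pics/v1.png",im[:,:,::-1]); print(on,ind)
i=0; move(on[i][1],[o[1] for j,o in enumerate(on) if j!=i],0.0)
on,ind,im=seen(); cv2.imwrite("pics/v2.png",im[:,:,::-1]); print(on,ind,sensors.read_time_s())
E
```

```text
((319.7173156738281, 82.364990234375), (150.11373901367188, 159.30282592773438), 0.895864725112915) (245, 5, 150, 157)
rim [582.4  58.5] R 88.90495730307379
[('red', array([467.7, 360.9]), 844), ('red', array([467.3, 298. ]), 837), ('red', array([367.4, 332. ]), 662), ('yellow', array([405.7, 387.7]), 792), ('yellow', array([402.9, 276.9]), 739)] []
pick [467.7 360.9] yaw -1.0499999999999996 clear 22.106706869763833
 width 0.4806916483300788 0.48265219307202145
 over slot [629.3  59.2] 0.0 0.4825287694697052
 down f [-0.7  0.1 -0.2] 0.48373590457509197
[('red', array([467.3, 298.1]), 843), ('red', array([367.3, 332.1]), 665), ('yellow', array([405.5, 387.9]), 796), ('yellow', array([403. , 276.9]), 744)] [] 30.2833
```

View pics/v2.png

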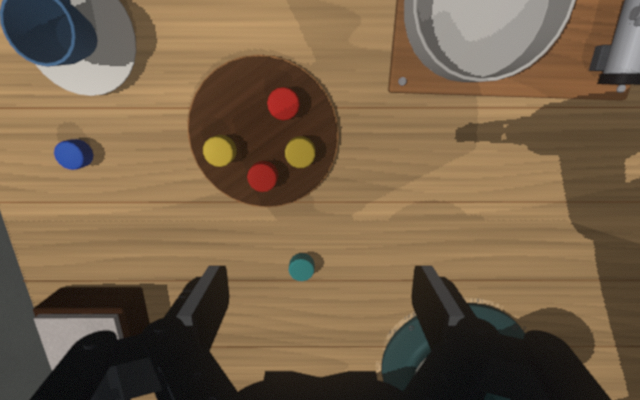

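The picture shows four cheeses left on the board at (283,103), (219,151), (300,152) and (262,177), and the dish is cut off at the top. I'll move the view point forward and carry on, checking each cycle.

```bash
sed -i "s/VIEW=\[400,250,330\]/VIEW=[470,220,330]/; s/np.array(\[582.3,59.2\])/np.array([582.4,58.8])/" ch.py
cat > run.py <<'E'
from ch import *
slots=[0.0]+[k*2*np.pi/5 for k in (1,4,2,3)]
n=int(sys.argv[1])
for _ in range(n):
    on,ind,im=seen(); print("t",sensors.read_time_s(),"board",len(on),"dish",[(c,q.round(1).tolist()) for c,q,a in ind])
    if not on: break
    free=[s for s in slots if all(np.hypot(*(DISH+47*np.array([np.cos(s),np.sin(s)])-q))>35 for c,q,a in ind)]
    i=max(range(len(on)),key=lambda i:on[i][1][0])
    move(on[i][1],[o[1] for j,o in enumerate(on) if j!=i],free[0])
on,ind,im=seen(); cv2.imwrite("pics/v_%d.png"%sensors.read_time_s(),im[:,:,::-1]); print("t",sensors.read_time_s(),on,ind)
E
python3 run.py 2; ls pics
```

```text
t 30.7333 board 4 dish [('red', [629.6, 60.5])]
pick [466.7 298.5] yaw 0.05000000000000138 clear 35.035434855078286
 width 0.47727301342303674 0.4804628624035062
 over slot [596.9 103.5] 1.2566370614359172 0.47821107422365466
 down f [-0.4 -0.4 -0.6] 0.4821919579876226
t 38.7417 board 3 dish [('red', [629.6, 60.1]), ('red', [597.4, 103.6])]
pick [406.3 388.5] yaw 0.950000000000002 clear 46.57214472071746
 width 0.4771382181642373 0.48063250009610226
 over slot [596.9  14.1] 8.168140899333462 0.4783252136546377
 down f [ 0.3 -0.3 -0.8] 0.48425573911673175
t 47.6583 [('red', array([366.8, 332.5]), 574), ('yellow', array([403.7, 277. ]), 681)] [('red', array([629.7,  60. ]), 1154), ('red', array([597.4, 103.5]), 1005), ('yellow', array([597.3,  14.7]), 1114)]
c1.png
l1.png
l12.png
l2.png
pump.png
scene0.png
t2.png
top0.png
v1.png
v2.png
v_47.png
w1.png
w123.png
w2.png
w3.png
```

```bash
python3 run.py 3; ls -t pics|head -1; python3 - <<'E'
from h import *
r.movep([500,0,340],[np.pi,0,0]); a,_=snap("wrist","pre")
E
```

```text
t 47.9583 board 2 dish [('red', [629.6, 60.1]), ('red', [597.5, 103.5]), ('yellow', [597.3, 14.6])]
pick [403.7 277. ] yaw -0.9999999999999996 clear 44.8280258792841
 width 0.48065916641435386 0.48000870619400254
 over slot [544.4  86.4] -0.6283185307179586 0.4793838884558966
 down f [-0.1 -0.2  1. ] 0.47763611832893516
t 57.025 board 1 dish [('red', [629.6, 60.1]), ('red', [597.4, 103.5]), ('yellow', [597.3, 14.6]), ('yellow', [546.4, 86.6])]
pick [366.8 332.5] yaw 1.3322676295501878e-15 clear 99
 width 0.47975361432963876 0.4784281919335435
 over slot [544.4  31.2] 0.6283185307179586 0.48283152842923505
 down f [ 0.6  0.3 -1.4] 0.4818626638001801
t 64.85 board 0 dish [('red', [629.5, 60.1]), ('red', [597.4, 103.5]), ('red', [545.5, 32.7]), ('yellow', [597.4, 14.6]), ('yellow', [546.4, 86.5])]
t 65.15 [] [('red', array([629.6,  60.1]), 1159), ('red', array([597.3, 103.6]), 1020), ('red', array([545.5,  32.8]), 954), ('yellow', array([597.3,  14.6]), 1111), ('yellow', array([546.3,  86.6]), 905)]
v_65.png
```

View pics/pre.png

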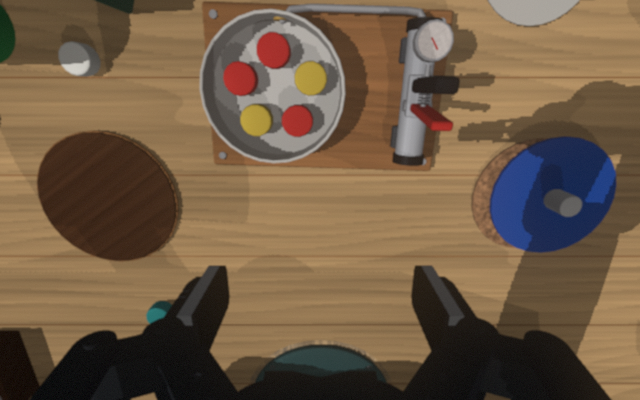

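All five cheeses lie flat in the dish at (274,50), (240,78), (310,78), (257,120) and (297,121). The lid has been knocked on the trivet, leaving cork exposed on its left. I'll measure the lid again from two wrist positions.

```bash
cat > lid.py <<'E'
from h import *
np.set_printoptions(precision=1,suppress=True)
def obs(pos,zs,near,save=None):
    r.movep(pos,[np.pi,0,0]); im,c=snap("wrist",save); m=mask(im,'blue'); m[260:]=0
    C=max(cv2.findContours(m,0,2)[0],key=cv2.contourArea); H=cv2.convexHull(C)
    P=np.array([onz(c,u[0],zs)[:2] for u in H]); A=np.c_[2*P,np.ones(len(P))]; s=np.linalg.lstsq(A,(P**2).sum(1),rcond=None)[0]
    M=np.zeros_like(m); cv2.fillPoly(M,[H],255); k=mask(im,'white')|cv2.inRange(cv2.cvtColor(im,cv2.COLOR_RGB2HSV),(0,0,90),(180,60,255)); k&=M
    n,_,st,cc=cv2.connectedComponentsWithStats(k); i=1+np.argmax(st[1:,4])
    return c,cc[i],st[i],s[:2],np.sqrt(s[2]+s[:2]@s[:2]),im
if __name__=="__main__":
    O=[obs([340,y,300],21,None) for y in(-370,-300)]+[obs([400,-335,300],21,None,"lid3")]
    for o in O: print("knob px",o[1],o[2],"disc",o[3],"R",o[4],"knob@58",onz(o[0],o[1],58))
    print(*tri([ray(o[0],o[1]) for o in O]),sensors.read_time_s())
    cv2.imwrite("pics/lid4.png",np.hstack([O[0][5],O[1][5]])[:,:,::-1][::2,::2])
E
python3 lid.py
```

```text
knob px [302.8  85. ] [289  71  29  29 661] disc [ 429.9 -350.5] R 89.87125357558455 knob@58 [ 429.9 -350.5   58. ]
knob px [364.6  85.2] [350  71  30  29 703] disc [ 429.8 -350.4] R 89.85512838110047 knob@58 [ 429.7 -349.4   58. ]
knob px [331.9 138. ] [319 124  27  28 595] disc [ 430.  -350.3] R 89.73201562831932 knob@58 [ 430.5 -349.8   58. ]
[ 429.8 -350.1   52.6] 0.16261649505551734 68.5083
```

View pics/lid4.png

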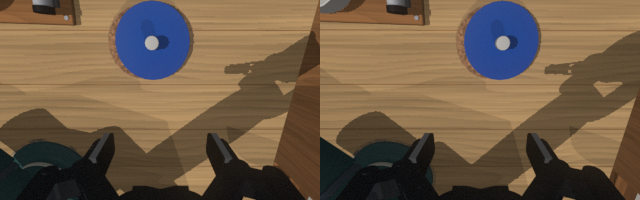

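The lid is flat at (429.9, -350.2). The disc fit and the knob agree in all three views, with radius about 90 mm against the stated 92. I'll pick it up and seat it, stopping to check while it hangs over the dish.

```bash
python3 - <<'E'
from h import *
np.set_printoptions(precision=1,suppress=True)
D=[np.pi,0,0]; p=[430.0,-350.1]; q=[582.4,58.9]
r.movep([*p,110],D); r.movel([*p,25.0],feed=100); print(sensors.read_wrist_force()); claw.close_gripper(60); print(sensors.read_width(),sensors.read_wrist_force())
r.movel([*p,45],feed=50); print(sensors.read_width(),sensors.read_wrist_force()); r.movel([*p,212],feed=130)
r.movel([*q,212],feed=150); print(sensors.read_width(),sensors.read_wrist_force(),sensors.read_ft_torque())
r.movel([*q,125],feed=120); r.hold(.2); a,c=snap("wrist","over"); snap("scene","over_s")
sc=cv2.imread("pics/over_s.png")[160:290,230:430]; A=cv2.imread("pics/over.png")
cv2.imwrite("pics/over2.png",np.hstack([cv2.resize(sc,(600,390)),cv2.resize(A,(624,390))])[:, :1200][::1,::1] if 0 else np.vstack([cv2.resize(sc,(430,280)),cv2.resize(A,(430,269))]))
print(sensors.read_width(),sensors.read_ft_torque(),sensors.read_time_s())
E
```

```text
[ 0.  -0.5 -0.3]
0.3559585620769291 [-2.2  2.3  5.8]
0.3547569612681332 [-0.2 -0.5 -3.4]
0.3596023706214063 [-0.1 -0.2 -2.1] [-0.1  0.  -0. ]
0.3568256572554636 [-0.1  0.  -0. ] 77.0667
```

View pics/over2.png

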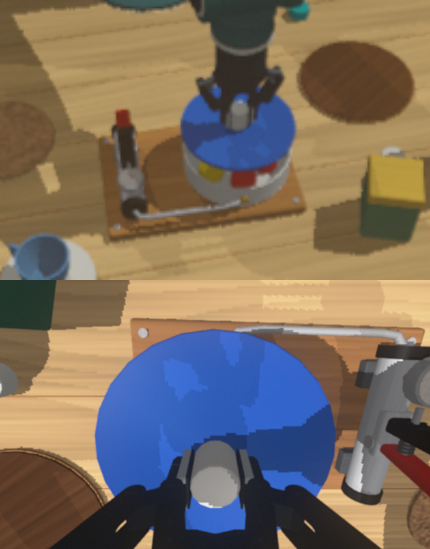

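The lid hangs level and centred over the dish, held by the knob at about (215,470) in the lower picture. Now I'll lower it in small steps, watching the force.

```bash
python3 - <<'E'
from h import *
np.set_printoptions(precision=1,suppress=True)
q=[582.4,58.9]; r.movel([*q,90],feed=80)
for z in np.arange(88,76.4,-1):
    r.movel([*q,z],feed=20); f=sensors.read_wrist_force(); print(z,f,end=' ')
    if f[2]>6: break
print(sensors.read_eef_pos()); claw.open_gripper(); print(sensors.read_wrist_force()); r.movel([*q,180],feed=150)
import lid
O=[lid.obs(p,74,None,"s%d"%i) for i,p in enumerate([[490,30,330],[490,110,330]])]
for o in O: print("knob",o[1],o[2],"disc",o[3],o[4],onz(o[0],o[1],111))
print(*tri([ray(o[0],o[1]) for o in O]))
r.movep([400,-180,330],[np.pi,0,0]); snap("scene","s_s"); print(sensors.read_time_s())
sc=cv2.imread("pics/s_s.png")[180:280,260:400]; cv2.imwrite("pics/s_sc.png",cv2.resize(sc,None,fx=4,fy=4,interpolation=cv2.INTER_CUBIC))
E
```

```text
88.0 [-0.4  0.2 -2.2] 87.0 [-0.1  0.3 -1.6] 86.0 [ 0.1  0.4 -2.1] 85.0 [ 0.2 -0.7 -2.8] 84.0 [-0.  -0.2 -1.6] 83.0 [ 0.1 -0.4 -2.2] 82.0 [ 0.2 -0.1 -3. ] 81.0 [ 0.1 -0.2 -2.2] 80.0 [-0.7  0.1 -2.4] 79.0 [-0.8 -0.1 -1.5] 78.0 [-2.7 -0.3  3. ] 77.0 [-9.7 -1.  15. ] [582.6  58.9  78.4]
[-0.2 -0.6 -0. ]
knob [292.7  81.3] [278  66  31  32 769] disc [582.5  57.9] 90.08168209103698 [582.3  58.1 111. ]
knob [369.   81.1] [353  66  33  31 814] disc [582.5  58. ] 90.21113561713034 [582.2  59.5 111. ]
[582.4  58.6 104.7] 0.09692254667708608
84.525
```

View pics/s_sc.png

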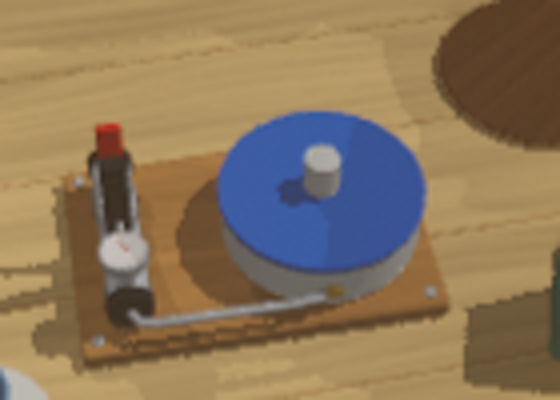

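The scene crop shows the lid seated level, with an even gap all round. The seating force came at the expected height of 78 mm, and the disc centre is (582.5, 58.0). Next I'll measure the pump from above.

```bash
python3 - <<'E'
from h import *
np.set_printoptions(precision=1,suppress=True)
I=[]
for i,y in enumerate((-150,-90)):
    r.movep([485,y,330],[np.pi,0,0]); im,c=snap("wrist","p%d"%i); I.append((im,c))
    u=proj(c,np.array([565,-121,150])); print(u)
    x0,y0=int(u[0])-60,int(u[1])-60; I[-1]+=((x0,y0),); print(x0,y0)
    for b in blobs(im,'red',30,box=(x0,y0,x0+120,y0+120)): print(b)
E=[cv2.resize(im[y0:y0+120,x0:x0+120],None,fx=3.3,fy=3.3,interpolation=cv2.INTER_CUBIC) for im,c,(x0,y0) in I]
cv2.imwrite("pics/p2.png",np.hstack(E)[:,:,::-1])
E
```

```text
[290.6  95.2]
230 35
(array([289.3, 110.8]), 208, [279, 106, 23, 11])
[352.8  94.1]
292 34
(array([350.9, 108.4]), 254, [339, 92, 25, 24])
```

View pics/p2.png

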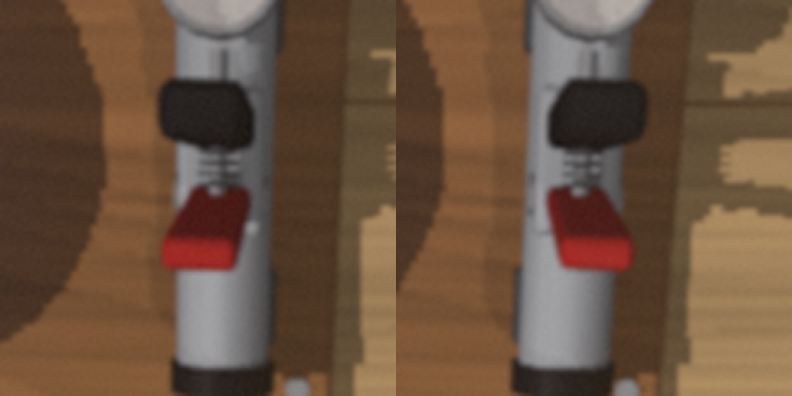

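The pump crop shows the trigger's bright top face centred at crop (201,253) in both views. The grip's top has its far edge near row 80 and spans about columns 160 to 240. Converting those to world points.

```bash
python3 - <<'E'
from h import *
np.set_printoptions(precision=1,suppress=True)
C=[]
for y in(-150,-90):
    r.movep([485,y,330],[np.pi,0,0]); C.append(cams.get_calibration("wrist"))
O=[(230,35),(292,34)]
px=lambda i,u,v:(O[i][0]+(u+.5)/3.3-.5,O[i][1]+(v+.5)/3.3-.5)
for n,a,b,z in[("trig top ctr",(201,253),(201,253),158),("trig outer edge",(199,269),(202,269),157),("trig top inner edge",(204,238),(198,236),158),("grip top far edge",(198,80),(211,80),155),("hinge?",(220,190),(180,190),80)]:
    print(n,*tri([ray(C[0],px(0,*a)),ray(C[1],px(1,*b))]),onz(C[0],px(0,*a),z),onz(C[1],px(1,*b),z))
# grip side columns at z=155
print([onz(C[0],px(0,u,107),155)[1] for u in(158,238)],[onz(C[1],px(1,u-396,107),155)[1] for u in(567,647)])
ey=np.array([.03,1]); print("pump line at x~560: y",np.array([582.4,58.5])-180*ey)
for yw in(np.pi/2-.03,-np.pi/2-.03):
    q=r.ik([560,-121,115],[np.pi,0,yw]); print(yw,q)
E
```

```text
trig top ctr [ 548.6 -122.4  131.1] 0.687254992303896 [ 549.7 -124.8  158. ] [ 550.9 -119.8  158. ]
trig outer edge [ 544.3 -122.2  137.8] 0.6733192616021401 [ 545.2 -124.   157. ] [ 546.4 -120.3  157. ]
trig top inner edge [ 552.8 -122.5  119.2] 1.0170432172431638 [ 553.8 -125.8  158. ] [ 555.6 -118.8  158. ]
grip top far edge [ 597.5 -123.4  133.7] 0.6837516973223072 [ 595.1 -125.3  155. ] [ 596.4 -121.3  155. ]
hinge? [ 566.4 -122.5   39.7] 0.8654975993109599 [ 565.9 -125.3   80. ] [ 567.5 -119.4   80. ]
[np.float64(-114.01985264325863), np.float64(-136.06516790963863)] [np.float64(-110.48678560271169), np.float64(-132.55915491358428)]
pump line at x~560: y [ 577.  -121.5]
1.5407963267948965 [-0.3 -0.1  1.8  0.   1.4 -0.2]
-1.6007963267948966 [-0.3 -0.1  1.8 -0.   1.4  2.9]
```

The two views disagree in height, so the arm was probably still settling when I read the calibration. I'll repeat with a hold before each picture and segment by brightness.

```bash
python3 - <<'E'
from h import *
np.set_printoptions(precision=1,suppress=True)
V=[]
for y in(-160,-120,-80):
    r.movep([485,y,330],[np.pi,0,0]); r.hold(.5); c0=cams.get_calibration("wrist"); im,c=snap("wrist"); e=sensors.read_eef_pos()
    h=cv2.cvtColor(im,cv2.COLOR_RGB2HSV); u=proj(c,np.array([565,-121,150])).astype(int); k=np.zeros(h.shape[:2],np.uint8); k[u[1]-45:u[1]+45,u[0]-45:u[0]+45]=255
    red=(cv2.inRange(h,(0,150,60),(8,255,255))|cv2.inRange(h,(172,150,60),(180,255,255)))&k
    vt,_=cv2.threshold(h[...,2][red>0].reshape(-1,1),0,255,cv2.THRESH_OTSU); top=red&cv2.inRange(h[...,2],int(vt)+1,255)
    blk=cv2.inRange(h[...,2],0,55)&k; n,_,s,cc=cv2.connectedComponentsWithStats(blk)
    j=[i for i in range(1,n) if s[i,4]>100]
    n2,_,s2,c2=cv2.connectedComponentsWithStats(top); i2=1+np.argmax(s2[1:,4])
    V.append((c,c2[i2])); print(y,e,"red top",c2[i2],s2[i2],vt,onz(c,c2[i2],158),"blk",[(s[i].tolist(),onz(c,(cc[i][0],s[i,1]-.5),155)) for i in j])
print("trig top",*tri([ray(c,u) for c,u in V]))
E
```

```text
-160 [ 485.  -159.8  330.1] red top [276.9 110.6] [267 106  22  10 189] 111.0 [ 550.8 -119.6  158. ] blk [([266, 59, 31, 21, 557], array([ 596. , -125.2,  155. ]))]
-120 [ 485.  -120.2  330. ] red top [319.1 110.4] [309 106  21  10 175] 113.0 [ 550.8 -119.9  158. ] blk [([309, 59, 25, 21, 471], array([ 595.8, -121.9,  155. ]))]
-80 [485.  -80.2 330. ] red top [361.6 110.6] [351 106  22  10 187] 117.0 [ 550.6 -119.8  158. ] blk [([346, 58, 32, 22, 574], array([ 596.6, -118.5,  155. ]))]
trig top [ 550.8 -119.8  158.8] 0.1370534368108426
```

The trigger top triangulates to (550.8, -119.8, 158.8), matching the stated 158 mm. The grip's far face is at x ≈ 596, which puts the squeeze point at about (580.3, -120.2). First squeeze now, checking width and force.

```bash
python3 - <<'E'
from h import *
np.set_printoptions(precision=2,suppress=True)
Y=[np.pi,0,np.pi/2-.03]; p=[580.7,-120.2]
r.movep([*p,260],Y); r.movel([*p,180],feed=150); r.hold(.3); print(sensors.read_wrist_force())
r.movel([*p,113],feed=80); print(sensors.read_wrist_force(),sensors.read_eef_pos())
claw.close_gripper(35); r.hold(.4); print(sensors.read_width(),sensors.read_gripper_force(),sensors.read_wrist_force(),sensors.read_eef_pos())
a,_=snap("wrist","q1"); s,_=snap("scene","q1s")
claw.open_gripper(); r.hold(.6); print(sensors.read_width(),sensors.read_wrist_force(),sensors.read_time_s()); b,_=snap("wrist","q2")
cv2.imwrite("pics/q12.png",cv2.resize(np.hstack([a,b]),None,fx=.62,fy=.62)[:,:,::-1])
E
```

```text
[-0.1  -0.83  0.47]
[ 0.1   0.69 -0.22] [ 580.99 -120.27  113.6 ]
0.3652357886484935 35.75651785824448 [-4.78  0.36  6.81] [ 580.36 -120.27  113.74]
0.9990911788490399 [ 0.25 -0.26  0.02] 94.3083
```

View pics/q12.png

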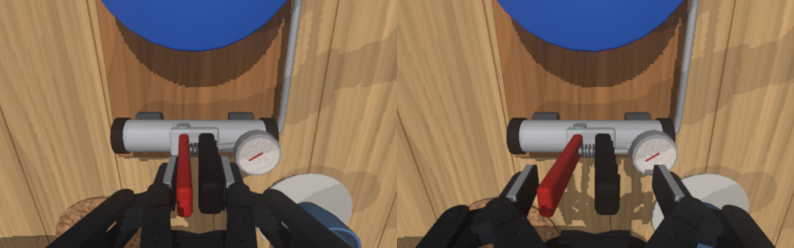

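The left picture shows the trigger pressed up to the grip, and the right one shows it sprung fully back. Width 0.365 is about 32 mm, which is home. I'll do five more strokes with a firmer squeeze.

```bash
python3 - <<'E'
from h import *
np.set_printoptions(precision=2,suppress=True)
p=[581.5,-120.2]; r.movel([*p,113],feed=50)
for i in range(5):
    claw.close_gripper(60); r.hold(.5); print(sensors.read_width(),sensors.read_gripper_force(),sensors.read_wrist_force())
    claw.open_gripper(); r.hold(.8); print("  open",sensors.read_width(),sensors.read_wrist_force())
r.movel([*p,260],feed=150); 
import lid
O=[]
for q in([490,30,330],[490,110,330]):
    r.movep(q,[np.pi,0,0]); r.hold(.4); O.append(lid.obs(q,74,None))
for o in O: print("disc",o[3],o[4],"knob",onz(o[0],o[1],111))
r.movep([400,-180,330],[np.pi,0,0]); r.hold(.3); w,_=snap("wrist"); s,_=snap("scene","fin_s"); t,_=snap("top","fin_t"); print(sensors.read_time_s())
cv2.imwrite("pics/fin.png",np.vstack([np.hstack([cv2.resize(s,None,fx=.62,fy=.62),cv2.resize(t,None,fx=.62,fy=.62)]),cv2.resize(s[180:270,240:520],(794,255),interpolation=cv2.INTER_CUBIC)[:,:792] if 0 else cv2.resize(s[180:270,240:520],(np.hstack([cv2.resize(s,None,fx=.62,fy=.62)]*2).shape[1],255),interpolation=cv2.INTER_CUBIC)])[:,:,::-1])
E
```

```text
0.3484800328369145 60.92407820851122 [-8.02  0.41 11.85]
  open 1.0009799421980048 [-0.69 -0.87 -0.72]
0.3573846083360624 60.92651374569755 [-8.27 -0.15 11.77]
  open 0.9967931845282169 [0.96 0.5  1.74]
0.35194994563928556 60.927958053516704 [-8.11  1.28 11.33]
  open 0.999877631552888 [0.76 0.03 0.61]
0.35338440428707163 60.912007008445244 [-8.78  0.77 11.4 ]
  open 0.9963397703974134 [0.37 0.71 0.25]
0.3516861950879103 60.93327092006575 [-8.21  0.31 11.57]
  open 0.996558966513282 [-0.41  0.54  0.54]
disc [582.5  57.8] 90.16562372737513 knob [582.4  58.1 111. ]
disc [582.5  58.2] 90.22617504625016 knob [582.2  59.6 111. ]
112.9167
```

View pics/fin.png

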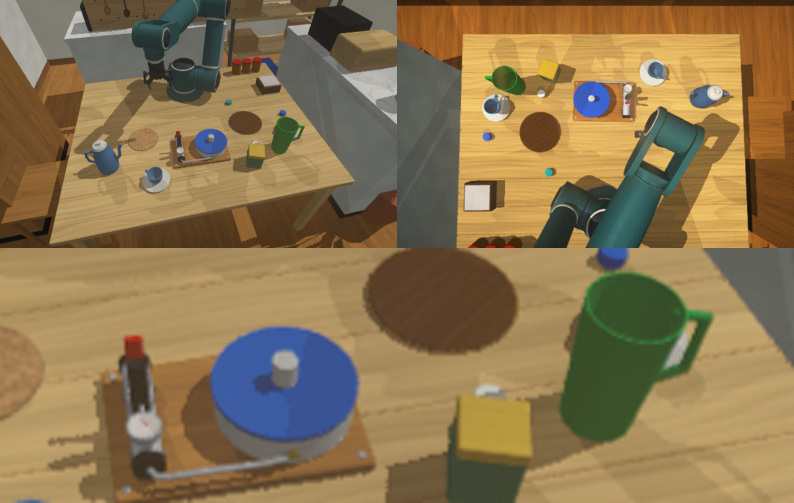

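The final views show the lid seated, the board and trivet empty, the trigger sprung back and the bystanders where they started. Handing in.

```bash
python3 -c "
from bench import ticket
print(ticket.sign_off())"
```

```text
the job is handed in; nothing more can be done
None
```

The job is handed in at about 113 s: all five cheeses are in the dish, the lid is seated level on the rim, the pump had six strokes with the trigger left released, and in the final views the bystanders looked unmoved.

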